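Find the gap that takes the feeler

TASK

Pull the red-handled feeler gauge out of its blue garage by the blade, lay it flat on the table and let go, then take it by the handle. Holding it flat on the table, gently try the blade in all three gaps of the aluminium block, from left to right: it goes into one and jams at the mouth of the other two. Leave the gauge lying flat, fully home in the gap that takes it (handle up against the block), and do not ram the block or shift the bottle, the round box or the tape.

Things in the scene. Friction and masses are not known exactly. Their poses are not given: they have to be found in the camera images.
- gauge: loose feeler gauge, about 120 g: upright red handle 36 (x) x 18 (y) x 54 mm high over a flat steel blade 24 mm wide, 8 mm thick, that lies on the table (also under the handle) and juts 56 mm past the handle's front along +x. Origin: underside, below the handle's middle; x to the tip, z up. It starts flat in the garage, handle inside, 49 mm of blade jutting out
- gauge_tip (a point): middle of the blade's front end, on its underside: 74 mm along +x from the gauge's origin
- garage: fixed blue box over the gauge's handle, on the right, opening roughly to the left: outside 55 mm deep, 46 wide, 66 high; inside 36 wide, 60 high; roof, sides and back, no floor, open only to its own -x. Origin: on the table, 25 mm inside the mouth; x into the garage. The handle starts within 5 mm of this origin, the blade pointing out along -x
- gap_block: fixed aluminium block 182 mm wide (y), 62 deep (x), 46 high (brass screws to 56). Three gaps, 34 mm wide, 54 mm apart, run through along x under dark steel jaws. One jaw is 11 mm above the table (the blade slides in), two are 5.5 mm (it jams); which is which varies. Origin: on the table, middle of the front face; x into the gaps (away from the robot), y left
- gap_left (a point): middle of the left gap's mouth, on the table, in the plane of the front face; axes as the block's
- gap_middle (a point): the same for the middle gap
- gap_right (a point): the same for the right gap
- jaw_p: one of the three fixed dark steel jaws, 62 x 34 mm, that roof the gaps of the block; they swap places. Origin: on the table, middle of the mouth of the gap it roofs, axes as the block's
- jaw_q: one of the three fixed dark steel jaws, 62 x 34 mm, that roof the gaps of the block; they swap places. Origin: on the table, middle of the mouth of the gap it roofs, axes as the block's
- jaw_r: one of the three fixed dark steel jaws, 62 x 34 mm, that roof the gaps of the block; they swap places. Origin: on the table, middle of the mouth of the gap it roofs, axes as the block's
- dropper: loose brown dropper bottle standing upright, 38 mm across, 115 mm tall, origin under its middle; easily tipped; leave alone
- optic_box: loose small round clear-white box, 41 mm across, 18 mm high, origin under its middle; leave alone
- tape: loose black roll of tape lying flat, 53 mm across, 19 mm high, origin under its middle; leave alone

How it is judged:
On the way, in this order (a step that is already met when the one before it is completed fails the run):
1. the gauge is out of the garage (its origin over 50 mm from the garage's), lying flat and let go (horizontal distance between gauge and garage above 0.05 m and height (world z) of gauge below 0.004 m and angle between gauge's own z axis and vertical below 0.1 rad and linear speed of gauge below 0.01 m/s and contact force between the fingers and gauge below 0.05 N), for 0.2 s.
2. the blade is tried in the left gap: its tip in line with the gap (within 9 mm sideways, 10 mm up and 0.25 rad) and at its mouth (less than 4 mm short of it) or inside (x of gauge_tip in the frame of gap_left above -0.004 m and y of gauge_tip in the frame of gap_left between -0.009 and 0.009 m and z of gauge_tip in the frame of gap_left below 0.01 m and angle between the x axis of gauge and the x axis of gap_block, either way round below 0.25 rad), for 0.1 s.
3. the blade is tried in the middle gap: its tip in line with the gap (within 9 mm sideways, 10 mm up and 0.25 rad) and at its mouth (less than 4 mm short of it) or inside (x of gauge_tip in the frame of gap_middle above -0.004 m and y of gauge_tip in the frame of gap_middle between -0.009 and 0.009 m and z of gauge_tip in the frame of gap_middle below 0.01 m and angle between the x axis of gauge and the x axis of gap_block, either way round below 0.25 rad), for 0.1 s.
4. the blade is tried in the right gap: its tip in line with the gap (within 9 mm sideways, 10 mm up and 0.25 rad) and at its mouth (less than 4 mm short of it) or inside (x of gauge_tip in the frame of gap_right above -0.004 m and y of gauge_tip in the frame of gap_right between -0.009 and 0.009 m and z of gauge_tip in the frame of gap_right below 0.01 m and angle between the x axis of gauge and the x axis of gap_block, either way round below 0.25 rad), for 0.1 s.
At the end, for the whole second after the job is handed in: the gauge lies flat and at rest on the table, let go, its blade in the gap that takes it with the tip more than 50 mm beyond the mouth (56 mm is fully home), within 9 mm of the gap's middle line (((x of gauge_tip in the frame of gap_left above 0.05 m and y of gauge_tip in the frame of gap_left between -0.009 and 0.009 m and z of gauge_tip in the frame of gap_left below 0.01 m and angle between the x axis of gauge and the x axis of gap_block, either way round below 0.25 rad) or (x of gauge_tip in the frame of gap_middle above 0.05 m and y of gauge_tip in the frame of gap_middle between -0.009 and 0.009 m and z of gauge_tip in the frame of gap_middle below 0.01 m and angle between the x axis of gauge and the x axis of gap_block, either way round below 0.25 rad) or (x of gauge_tip in the frame of gap_right above 0.05 m and y of gauge_tip in the frame of gap_right between -0.009 and 0.009 m and z of gauge_tip in the frame of gap_right below 0.01 m and angle between the x axis of gauge and the x axis of gap_block, either way round below 0.25 rad)) and angle between gauge's own z axis and vertical below 0.1 rad and linear speed of gauge below 0.01 m/s and contact force between the fingers and gauge below 0.05 N and height (world z) of gauge below 0.004 m); the robot touches nothing.
It fails at once if the gauge is rammed against the block (over 40 N) (contact force between gauge and gap_block above 40 N or contact force between gauge and jaw_p above 40 N or contact force between gauge and jaw_q above 40 N or contact force between gauge and jaw_r above 40 N).
It fails at once if the dropper bottle is shifted by more than 20 mm or tipped (distance of dropper from where it was at the start of the episode above 0.02 m or angle between dropper's own z axis and vertical above 0.35 rad).
It fails at once if the round optic box is shifted by more than 20 mm or tipped (distance of optic_box from where it was at the start of the episode above 0.02 m or angle between optic_box's own z axis and vertical above 0.35 rad).
It fails at once if the roll of tape is shifted by more than 20 mm or tipped (distance of tape from where it was at the start of the episode above 0.02 m or angle between tape's own z axis and vertical above 0.35 rad).
It also fails if it takes over 61 s, if anything falls off the work surface, if the arm or the gripper's body presses on something with over 40 N, if the wrist force passes 120 N, or if a joint passes its speed limit or range.

ROBOT

A 7-joint arm with a two-finger parallel gripper is mounted at the origin on a cart in front of the work surface, level with it; the furniture and walls round the work are solid. World frame = base frame: x ahead of the robot, y to its left, z up, the work surface at z = 0. Lengths are in m, angles in rad, forces in N, time in s.
With the tool pointing down it reaches from about 0.4 to 0.85 m from the base axis. Payload 4.5 kg.
Tool frame: the origin (TCP) lies at the very end of the fingers, on their centre line; the grasp point (between the pads) lies 19 mm behind it (r.grip_depth is the z of the grasp point in the tool frame, in m); z points along the fingers, y is the line along which they close (so a half turn about z gives the same grasp; the last joint's range is limited). The gripper opens to 88 mm and grips with 3 to 60 N. Pads are 18 mm wide; open, the fingers measure 123 mm over their backs; the gripper's body (75 mm by 187 mm) begins 45 mm behind the grasp point.
Start: joints at [-1.18, 0.689, -0.195, 1.565, 0.157, 0.902, -0.215], TCP at [0.218, 0.586, 0.239] pointing down, gripper open.
Joint ranges: [-3.01, 3.01], [-0.46, 2.08], [-1.47, 1.51], [0.13, 2.56], [-1, 4.14], [0.04, 2.09], [-2.66, 2.66]. Speed limits (rad/s): [2.57, 2.57, 3.14, 3.14, 3.14, 3.14, 3.14].

INTERFACE

Orientations are given as a unit quaternion [x, y, z, w].
In Python, from plant import r, snapshot, camera_params, get_state gives the robot as it stands (r), with the cameras as plain functions and the readings as plain functions.
- The arm moves only by the tool pendant, called in YAML: its name, and indented under it one key for each argument. Schema: {"type":"object","properties":{"segments":{"type":"array","items":{"type":"number"},"minItems":7,"maxItems":70},"grip_n":{"type":"number"},"only":{"type":"string"},"quiet":{"type":"boolean"},"lines":{"type":"string"}},"required":["segments"],"additionalProperties":false}. segments is one flat list of numbers that holds 1 to 10 rows one after another, with no inner brackets; each row has 7 numbers: the opening from 0.0 (shut) to 1.0 (fully open), then dx, dy, dz in shares of 600 mm (1.0 is 600 mm), then a rotation vector rx, ry, rz in normalised numbers (1 is 2 rad); each row is the pose to reach, as a shift and turn from the pose commanded when the call began, along the tool's axes at that moment; what a row does not reach only later rows make up. A row lasts 1/10 s, in which the tool goes at most 0.05 m and 0.15 rad, less where a joint would pass 70% of its speed; a pose out of reach is approached as far as the arm can. The fingers move at their own pace and stop on an object; grip_n is the grip in N (left out, the last holds). Time passes only in rows, so rows that do not move let the fingers close. The tool returns the time, the measured TCP pose, the force, the opening and the grip force at its end. only (a regular expression) keeps the lines of the reply that match it, lines (a string "A,B") keeps lines A to B, and quiet returns only ok. Input that does not fit is refused with a message, and nothing moves.
- get_state(): the state, without advancing time (a new reading comes with each control period).
- snapshot(name): name is "side" or "top" or "wrist"; returns the picture (480x640x3 uint8, red, green, blue); there is no depth.
- camera_params(name): a dict with "fx", "fy", "cx", "cy" (pixels), "k1" (the pictures are not rectified: a ray, as slopes to the right and down, at radius r is drawn at 1 + k1 r^2 times it, then the intrinsics apply), "rvec" (rotation vector, rad) and "tvec" (3), from world to camera coordinates, as OpenCV has them. Camera axes: x right, y down, z forward; pixel columns grow to the right and rows downward; lengths in m; the calibration is good to about 2 mm. A picture is of the moment at which its call begins: read the wrist's pose just before it. camera_params takes no time and is no camera call; for the wrist camera it gives the pose at the moment of the call.
- r.finish_job(): hands the job in; it is judged then, once.
The state is a dict: "clock": time; "q": joint angles; "qd": joint speeds; "joint_torque": joint torques, N m; "tool_pos": TCP position; "eef_rot": TCP orientation; "contact_force": force on the tool from outside, world axes, zero at the start; "moment": the same for the moment, N m; "opening": opening from 0.0 (shut) to 1.0 (fully open); "finger_force": force on a finger pad.
Only numpy, scipy, OpenCV 4.12 (cv2) and the standard library are available. Lean on these libraries where they do the work, as an engineer would, in place of code of your own. Each camera call takes 0.05 s, during which the arm holds its last target. There are 200 camera calls.

## Working session

There is one attempt and no reset: what is moved stays moved. The work goes in short steps, Python scripts to look and compute and a tool call to move; the robot and the scene stay as the last step left them, time stands still between calls to the robot, and variables do not carry over. Pictures are saved under pics/ and viewed, at most 10 in all, crops included, and the job is handed in when it is done.

```bash
ls; mkdir -p pics
```

Create h.py:
```python
import numpy as np, cv2
from plant import r, snapshot, camera_params, get_state
from scipy.spatial.transform import Rotation as R
def cam(n):
    p=camera_params(n); K=np.array([[p['fx'],0,p['cx']],[0,p['fy'],p['cy']],[0,0,1.]])
    return K,np.array([p['k1'],0,0,0,0.]),np.array(p['rvec'],float).ravel(),np.array(p['tvec'],float).ravel()
def ray(c,uv):
    K,d,rv,t=c; x=cv2.undistortPoints(np.array(uv,float).reshape(-1,1,2),K,d).reshape(-1,2)
    M=R.from_rotvec(rv).as_matrix(); D=np.c_[x,np.ones(len(x))]@M
    return -M.T@t,D
def atz(c,uv,z):
    o,D=ray(c,uv); z=np.asarray(z,float)
    return o+D*((z-o[2])/D[:,2])[:,None]
def proj(c,P):
    K,d,rv,t=c; return cv2.projectPoints(np.array(P,float).reshape(-1,1,3),rv,t,K,d)[0].reshape(-1,2)
def tri(c1,uv1,c2,uv2):
    o1,D1=ray(c1,uv1);o2,D2=ray(c2,uv2);out=[]
    for a,b in zip(D1,D2):
        s=np.linalg.lstsq(np.c_[a,-b],o2-o1,rcond=None)[0]
        p,q=o1+a*s[0],o2+b*s[1]; out.append(np.r_[(p+q)/2,np.linalg.norm(p-q)])
    return np.array(out)
def snap(n,f):
    im=snapshot(n); cv2.imwrite('pics/'+f,cv2.cvtColor(im,cv2.COLOR_RGB2BGR)); return im
def totool(v):
    return R.from_quat(get_state()['eef_rot']).inv().apply(v)
```

Run:
```python
from h import *
for n in('side','top'):
    snap(n,n+'0.png'); c=cam(n); print(n,c[0].tolist(),c[1][0],ray(c,[[320,240]]))
s=get_state();print(s['clock'],s['tool_pos'],s['eef_rot'],s['contact_force'],R.from_quat(s['eef_rot']).as_matrix().round(3))
```

```text
pics
plant.py
side [[515.9349229402029, 0.0, 321.28866486027823], [0.0, 515.9349229402029, 239.57511902314528], [0.0, 0.0, 1.0]] -0.016115014911355696 (array([ 0.3856793 , -1.18189489,  0.42636651]), array([[ 0.0784944 ,  0.92722794, -0.36618833]]))
top [[566.0944490367215, 0.0, 318.258611676294], [0.0, 566.0944490367215, 240.2996524626024], [0.0, 0.0, 1.0]] -0.0064265172284442415 (array([ 0.23588774, -0.17178901,  1.13598124]), array([[ 0.21657735, -0.01071882, -0.97621161]]))
0.1 [0.21813073 0.58509779 0.23798082] [ 1.77407229e-01  9.84137171e-01 -8.33602109e-04 -9.67344082e-05] [-0.19934073 -0.53596633  0.06384405] [[-0.937  0.349 -0.   ]
 [ 0.349  0.937 -0.002]
 [-0.    -0.002 -1.   ]]
```

View pics/side0.png

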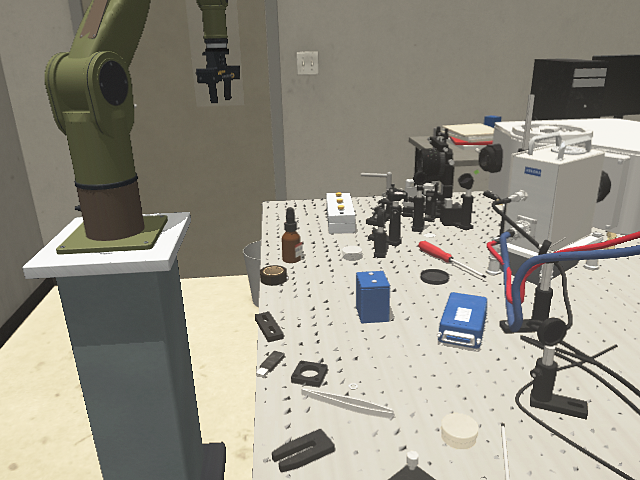

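View pics/top0.png

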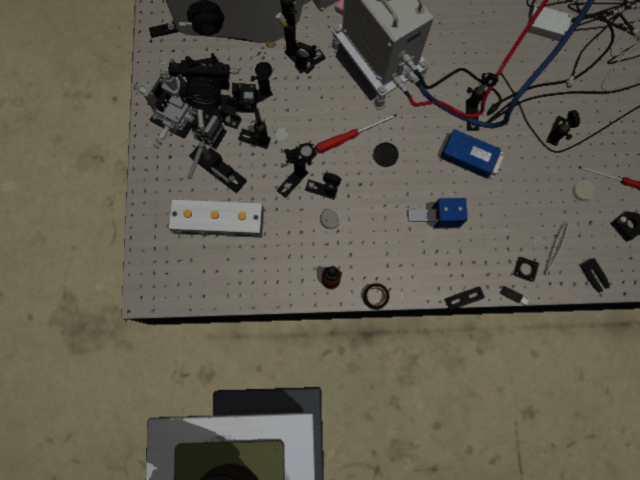

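The side view shows the garage at about (373,296), the block at (340,212), the bottle at (291,240), the box at (352,253) and the tape at (273,275). In the top view the block spans u 170–262, v 200–235. The blade is at (408–437, 209–221) and the garage at (452,212). I'll zoom in for accurate corners.

Run:
```python
import cv2,numpy as np
t=cv2.imread('pics/top0.png'); s=cv2.imread('pics/side0.png')
f=lambda im,u,v,w,h,k:cv2.resize(im[v:v+h,u:u+w],None,fx=k,fy=k,interpolation=cv2.INTER_CUBIC)
a=f(t,160,190,115,55,6.9); b=f(t,400,190,75,45,5); c=f(s,320,185,84,50,5); 
out=np.zeros((600,800,3),np.uint8); out[:a.shape[0],:a.shape[1]]=a[:, :800]
out[375:375+225,:375]=b; out[375:600,380:800]=c[:225]
cv2.imwrite('pics/z1.png',out)
```

```text
(no output)
```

View pics/z1.png

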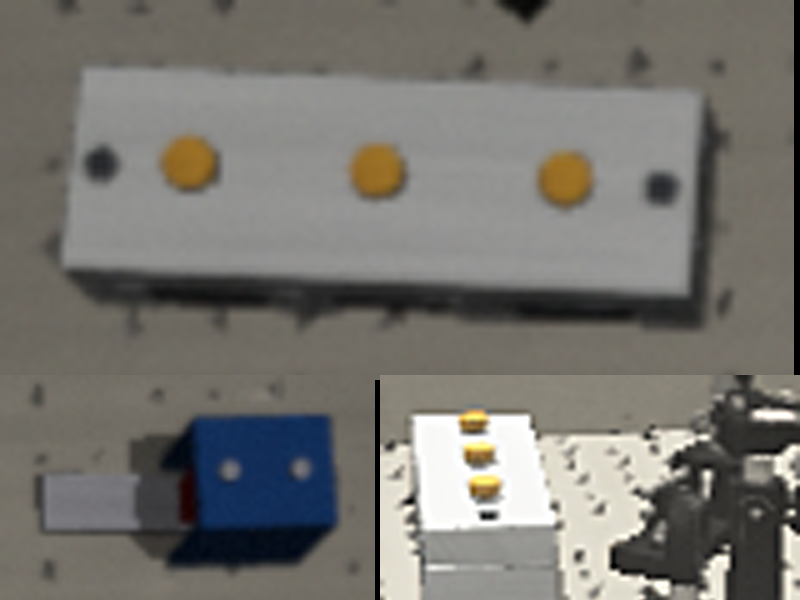

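The zoom (crop offsets known) gives the block's top corners, the three screw centres, the blade tip corners at (42,475) and (42,532), and the garage roof corners. Next I'll compute poses and check heights by triangulation.

Run:
```python
from h import *
t=cam('top');s=cam('side')
g=lambda L,k,ox,oy,u,v:[(u+(x-ox+.5)/k-.5,v+(y-oy+.5)/k-.5) for x,y in L]
bt=g([(65,265),(690,295),(705,92),(83,68)],6.9,0,0,160,190)
sc=g([(190,162),(377,170),(566,179)],6.9,0,0,160,190)
bs=g([(412,415),(423,527),(555,527),(530,415)],5,380,375,320,185)
ss=g([(474,412),(480,446),(486,480)],5,380,375,320,185)
print('tri block FL FR BR BL\n',tri(t,bt,s,bs).round(4)); print('screws tri',tri(t,sc,s,ss).round(4))
B=atz(t,bt,[.046]*4);S=atz(t,sc,[.056]*3);print('top at z',B.round(4),'\n',S.round(4))
gt=g([(192,418),(330,416),(335,524),(197,526)],5,0,375,400,190);G=atz(t,gt,[.066]*4)
print('garage',G.round(4),G.mean(0))
bl=g([(42,475),(42,532),(135,474),(135,532)],5,0,375,400,190);print('blade',atz(t,bl,[.008]*4).round(4))
o=[(331,270),(330,218),(376,296)];print('bottle?,box,tape',atz(t,o,[.11,.018,.019]).round(3))
print('side chk garage roof NL NR FL FR',tri(t,[gt[2],gt[3]],s,[(389,275),(358,278)]) , proj(s,G))
```

```text
tri block FL FR BR BL
 [[ 0.5129  0.1145  0.0465  0.0025]
 [ 0.4989 -0.0647  0.0453  0.0032]
 [ 0.5596 -0.0696  0.0437  0.0028]
 [ 0.5737  0.1114  0.044   0.0049]]
screws tri [[ 0.5402  0.0767  0.0574  0.0041]
 [ 0.5365  0.0235  0.0555  0.0039]
 [ 0.5322 -0.0306  0.0553  0.0041]]
top at z [[ 0.5117  0.1146  0.046 ]
 [ 0.4971 -0.0648  0.046 ]
 [ 0.5575 -0.0697  0.046 ]
 [ 0.5706  0.1108  0.046 ]] 
 [[ 0.5384  0.0769  0.056 ]
 [ 0.5343  0.0234  0.056 ]
 [ 0.5299 -0.0307  0.056 ]]
garage [[ 0.5501 -0.4186  0.066 ]
 [ 0.5491 -0.473   0.066 ]
 [ 0.5052 -0.4711  0.066 ]
 [ 0.5062 -0.4171  0.066 ]] [ 0.52765689 -0.44494578  0.066     ]
blade [[ 0.5446 -0.368   0.008 ]
 [ 0.5203 -0.3664  0.008 ]
 [ 0.5438 -0.4065  0.008 ]
 [ 0.5191 -0.4047  0.008 ]]
bottle?,box,tape [[ 0.406 -0.201  0.11 ]
 [ 0.529 -0.206  0.018]
 [ 0.367 -0.291  0.019]]
side chk garage roof NL NR FL FR [[ 0.52762166 -0.47228994  0.07638665  0.04870277]
 [ 0.51049423 -0.41995518  0.05404782  0.00253474]] [[380.84100633 269.87404546]
 [387.33261821 284.48471513]
 [359.21374351 285.66789072]
 [354.42295959 271.07206017]]
```

Add to h.py:
```python
def need(p,ydir):
    """tool-axes shift & turn to reach TCP p, pointing down, tool y along world angle ydir (rad)"""
    s=get_state(); A=R.from_quat(s['eef_rot']); y=np.array([np.cos(ydir),np.sin(ydir),0]); z=np.array([0,0,-1.])
    T=R.from_matrix(np.c_[np.cross(y,z),y,z])
    print('shift',A.inv().apply(np.array(p)-s['tool_pos']).round(4),'turn',(A.inv()*T).as_rotvec().round(3))
```

Run:
```python
from h import *
need([.48,.1,.24],0.6); need([.525,-.35,.22],-.022)
```

```text
shift [-0.4148 -0.3631 -0.0014] turn [-0.002  0.001  0.614]
shift [-0.6141 -0.7691  0.0193] turn [-1.000e-03  1.000e-03  1.236e+00]
```

Units first: shifts go in shares of 600 mm and turns go in shares of 2 rad. So -0.415 m is -0.6917, -0.363 m is -0.605, 0.614 rad is 0.307.

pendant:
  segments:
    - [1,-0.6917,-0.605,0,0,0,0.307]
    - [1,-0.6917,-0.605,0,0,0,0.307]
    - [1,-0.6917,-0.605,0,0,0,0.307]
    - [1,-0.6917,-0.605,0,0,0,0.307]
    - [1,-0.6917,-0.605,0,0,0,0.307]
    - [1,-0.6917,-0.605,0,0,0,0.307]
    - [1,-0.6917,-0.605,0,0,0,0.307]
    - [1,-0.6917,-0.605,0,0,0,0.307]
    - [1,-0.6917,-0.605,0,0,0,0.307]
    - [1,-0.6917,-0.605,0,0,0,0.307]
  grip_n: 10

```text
refused: segments[0]: [1, -0.6917, -0.605, 0, 0, 0, 0.307] is not of type 'number' (schema: type "number"). Nothing was moved.
```

I used the wrong layout. The manual says one flat list, 7 numbers to a row, no inner brackets; once more.

pendant:
  segments: [1,-0.6917,-0.605,0,0,0,0.307,1,-0.6917,-0.605,0,0,0,0.307,1,-0.6917,-0.605,0,0,0,0.307,1,-0.6917,-0.605,0,0,0,0.307,1,-0.6917,-0.605,0,0,0,0.307,1,-0.6917,-0.605,0,0,0,0.307,1,-0.6917,-0.605,0,0,0,0.307,1,-0.6917,-0.605,0,0,0,0.307,1,-0.6917,-0.605,0,0,0,0.307,1,-0.6917,-0.605,0,0,0,0.307]
  grip_n: 10

```text
clock: 1.1
tool_pos: [0.4565, 0.1439, 0.2386]
eef_rot: [0.466, 0.885, -0.0, -0.0]
contact_force: [1.0, 0.7, 0.8]
opening: 0.999
finger_force: 0.0
```

```bash
python3 -c "
from h import *
need([.525,-.35,.22],-.022)"
```

```text
shift [-0.4463 -0.2225  0.0186] turn [-0.    -0.     0.622]
```

To row units: -0.446 m is -0.7433, -0.222 m is -0.37, 0.622 rad is 0.311.

pendant:
  segments: [1,-0.7433,-0.37,0.03,0,0,0.311,1,-0.7433,-0.37,0.03,0,0,0.311,1,-0.7433,-0.37,0.03,0,0,0.311,1,-0.7433,-0.37,0.03,0,0,0.311,1,-0.7433,-0.37,0.03,0,0,0.311,1,-0.7433,-0.37,0.03,0,0,0.311,1,-0.7433,-0.37,0.03,0,0,0.311,1,-0.7433,-0.37,0.03,0,0,0.311,1,-0.7433,-0.37,0.03,0,0,0.311,1,-0.7433,-0.37,0.03,0,0,0.311]

```text
clock: 2.1
tool_pos: [0.5242, -0.3498, 0.2203]
eef_rot: [0.715, 0.699, 0.0, -0.0]
contact_force: [1.3, 0.9, -0.6]
opening: 1.003
finger_force: 0.0
```

pendant:
  segments: [1,0,0,0,0,0,0,1,0,0,0,0,0,0,1,0,0,0,0,0,0]

```text
clock: 2.4
tool_pos: [0.5247, -0.3458, 0.2202]
eef_rot: [0.714, 0.7, 0.0, -0.001]
contact_force: [0.4, 0.7, 0.4]
opening: 0.997
finger_force: 0.0
```

Run:
```python
from h import *
need([.525,-.35,.22],-.022); snap('wrist','w1.png'); c=cam('wrist'); print(ray(c,[[320,240]]),proj(c,[[.5325,-.3672,.008],[.5308,-.4176,.066]]))
```

```text
shift [-0.0042  0.0004  0.0002] turn [-0.001 -0.002  0.002]
(array([ 0.52787084, -0.27560272,  0.36677845]), array([[ 0.0093925 , -0.27226116, -0.96230247]])) [[321.00212864 230.26013648]
 [320.94846287 302.99817115]]
```

View pics/w1.png

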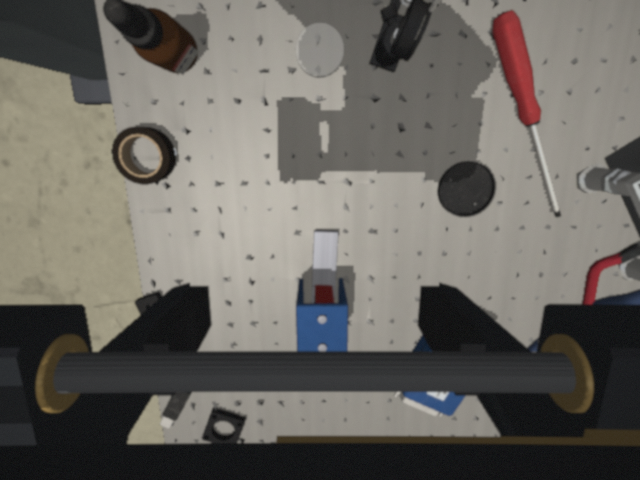

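The wrist view shows the blade tip centred at (326,230) and the red handle at (324,295). The garage roof's front edge is at (322,306), close to my predictions. I'll triangulate the blade from top and wrist.

Run:
```python
from h import *
c=cam('wrist');t=cam('top')
uv=[(314.5,230.5),(338,230.5),(339,270)]
print(atz(c,uv,[.008]*3).round(4))
print(tri(t,[(408,220.9),(408,209.6)],c,uv[:2]).round(4))
print(atz(c,[(147,154),(321,48)],[.019,.018]).round(3))
need([.5335,-.3775,.05],-.025)
```

```text
[[ 0.5261 -0.3673  0.008 ]
 [ 0.5492 -0.3678  0.008 ]
 [ 0.5501 -0.409   0.008 ]]
[[ 0.5257 -0.3708 -0.0105  0.0025]
 [ 0.55   -0.372  -0.0109  0.0013]]
[[ 0.377 -0.291  0.019]
 [ 0.535 -0.208  0.018]]
shift [-0.0322  0.0093  0.1704] turn [-0.    -0.002  0.006]
```

To row units: 0.19 m is 0.3167, 0.05 m is 0.0833, 0.006 rad is 0.003.

pendant:
  segments: [1,-0.05,0.0167,0.0833,0,0,0.003,1,-0.05,0.0167,0.1667,0,0,0.003,1,-0.05,0.0167,0.25,0,0,0.003,1,-0.05,0.0167,0.3,0,0,0.003,1,-0.05,0.0167,0.3167,0,0,0.003,1,-0.05,0.0167,0.3167,0,0,0.003,1,-0.05,0.0167,0.3167,0,0,0.003]
  grip_n: 10

```text
clock: 3.15
tool_pos: [0.5355, -0.3781, 0.0328]
eef_rot: [0.717, 0.697, 0.0, 0.002]
contact_force: [0.1, -0.2, -0.5]
opening: 1.001
finger_force: 0.0
```

Run:
```python
from h import *
need([.535,-.3775,.005],-.025); snap('wrist','w2.png'); snap('side','s2.png')
im=cv2.imread('pics/s2.png')[215:335,310:430]; cv2.imwrite('pics/s2z.png',np.hstack([cv2.resize(im,(480,480)),cv2.resize(cv2.imread('pics/w2.png')[:,160:480],(320,480))]))
```

```text
shift [ 0.0006 -0.0006  0.0278] turn [ 0.003  0.001 -0.002]
```

View pics/s2z.png

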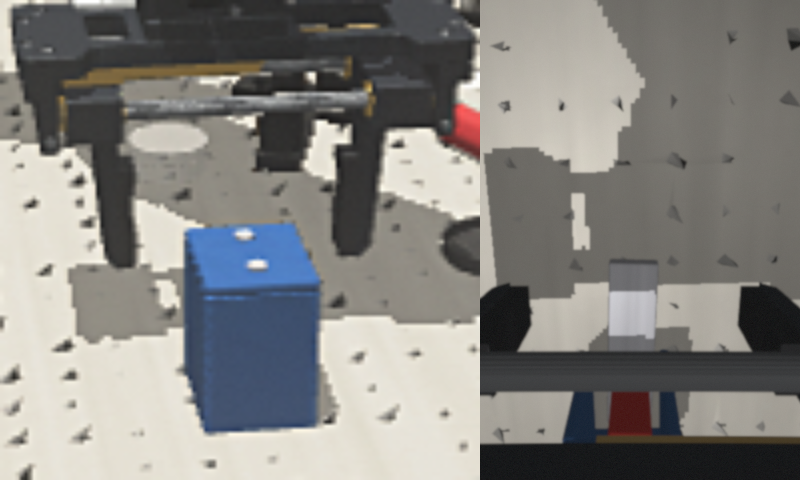

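The blade sits at u 609–657 in the crop, centred between the fingers (530 and 740), with the garage just behind. Descend and grip.

To row units: 0.028 m is 0.0467, 0.024 m is 0.04.

pendant:
  segments: [1,0,-0.0008,0.025,0,0,0,1,0,-0.0008,0.04,0,0,0,1,0,-0.0008,0.0467,0,0,0,1,0,-0.0008,0.0467,0,0,0,0.25,0,-0.0008,0.0467,0,0,0,0.25,0,-0.0008,0.0467,0,0,0,0.2,0,-0.0008,0.0467,0,0,0,0.2,0,-0.0008,0.0467,0,0,0,0.2,0,-0.0008,0.0467,0,0,0]
  grip_n: 10

```text
clock: 4.15
tool_pos: [0.5335, -0.378, 0.0029]
eef_rot: [0.717, 0.697, 0.0, 0.0]
contact_force: [0.2, -1.0, -0.5]
opening: 0.573
finger_force: 0.0
```

pendant:
  segments: [0.2,0,0,0,0,0,0,0.1,0,0,0,0,0,0,0.1,0,0,0,0,0,0,0.1,0,0,0,0,0,0]
  grip_n: 10

```text
clock: 4.55
tool_pos: [0.5335, -0.3778, 0.0027]
eef_rot: [0.717, 0.697, 0.0, 0.0]
contact_force: [0.3, 0.8, 0.6]
opening: 0.272
finger_force: 10.0
```

To row units: 0.082 m is 0.1367, 0.035 m is 0.0583.

pendant:
  segments: [0.1,0.0133,0,0,0,0,0,0.1,0.0333,0,0,0,0,0,0.1,0.0583,0,0,0,0,0,0.1,0.0833,0,0,0,0,0,0.1,0.1083,0,0,0,0,0,0.1,0.1267,0,0,0,0,0,0.1,0.1367,0,0,0,0,0,0.1,0.1367,0,0,0,0,0,0.1,0.1367,0,0,0,0,0]
  grip_n: 15

```text
clock: 5.45
tool_pos: [0.5357, -0.2958, 0.0027]
eef_rot: [0.717, 0.697, 0.0, -0.0]
contact_force: [-0.2, 0.9, -0.7]
opening: 0.266
finger_force: 15.0
```

pendant:
  segments: [0.45,0,0,0,0,0,0,0.45,0,0,0,0,0,0,0.45,0,0,0,0,0,0,0.45,0,0,0,0,0,0,0.45,0,0,0,0,0,0,0.45,0,0,0,0,0,0]

```text
clock: 6.05
tool_pos: [0.5357, -0.2959, 0.0027]
eef_rot: [0.717, 0.697, 0.0, -0.0]
contact_force: [0.3, -0.6, 0.6]
opening: 0.451
finger_force: 0.0
```

```bash
python3 -c "
from h import *
snap('wrist','w3.png')"
```

```text
(no output)
```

View pics/w3.png

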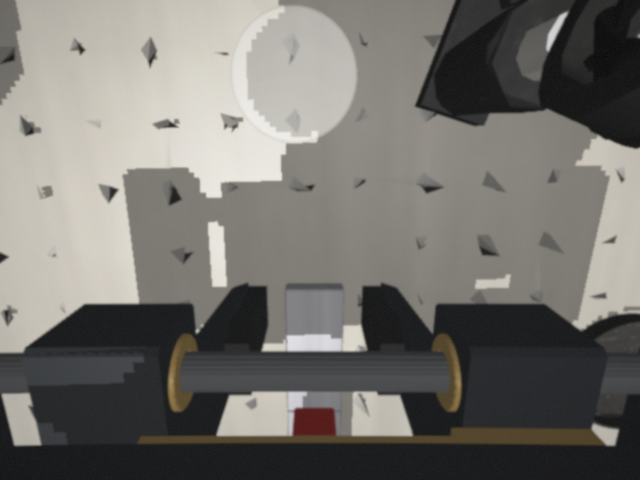

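The gauge is out and flat, with its tip at (315,286), let go and centred between the fingers. The box is untouched at (294,72). Compute the handle position from the tip.

Run:
```python
from h import *
c=cam('wrist'); s=get_state(); ax=R.from_quat(s['eef_rot']).apply([1,0,0]); tip=atz(c,[(286.5,285),(343,285)],[.008]*2); m=tip.mean(0)
print(tip,ax); h=m-.074*ax; print(h, 'handle on toolline', s['tool_pos']-ax*np.dot(np.array(s['tool_pos'])-h,ax)); 
print(atz(c,[(294,338),(335,338)],[.05]*2),totool(h-s['tool_pos']))
```

```text
[[ 0.52641993 -0.28441817  0.008     ]
 [ 0.54910651 -0.2850341   0.008     ]] [2.80276993e-02 9.99607143e-01 9.00291688e-05]
[ 0.53568917 -0.35869707  0.00799334] handle on toolline [ 0.53392512 -0.35864712  0.00267082]
[[ 0.53165169 -0.28374092  0.05      ]
 [ 0.54369064 -0.28406661  0.05      ]] [-0.06276368  0.0017647  -0.00532254]
```

To row units: -0.08 m is -0.1333, -0.063 m is -0.105.

pendant:
  segments: [0.5,0,0,-0.0667,0,0,0,0.5,0,0,-0.1333,0,0,0,0.6,-0.0167,0,-0.1333,0,0,0,0.6,-0.0833,0,-0.1333,0,0,0,0.6,-0.105,0,-0.1333,0,0,0,0.6,-0.105,0,-0.1333,0,0,0,0.6,-0.105,0,-0.0833,0,0,0,0.6,-0.105,0,-0.0333,0,0,0,0.6,-0.105,0,-0.0217,0,0,0,0.6,-0.105,0,-0.0217,0,0,0]

```text
clock: 7.1
tool_pos: [0.5332, -0.3568, 0.0142]
eef_rot: [0.717, 0.698, 0.0, -0.002]
contact_force: [0.2, 0.3, 0.0]
opening: 0.597
finger_force: 0.0
```

pendant:
  segments: [0.1,0,0,0,0,0,0,0.1,0,0,0,0,0,0,0.1,0,0,0,0,0,0,0.1,0,0,0,0,0,0,0.1,0,0,0,0,0,0,0.1,0,0,0,0,0,0]
  grip_n: 25

```text
clock: 7.7
tool_pos: [0.5342, -0.3591, 0.0163]
eef_rot: [0.717, 0.697, 0.0, 0.0]
contact_force: [-1.0, 1.1, 4.7]
opening: 0.204
finger_force: 25.0
```

```bash
python3 -c "
from h import *
need([.40,-.03,.055],-.08-np.pi/2); print(get_state()['q'].__repr__())"
```

```text
shift [ 0.3252 -0.1433 -0.0389] turn [ 1.000e-03 -0.000e+00  1.623e+00]
array([ 0.50815956,  1.01269948,  0.02261602,  1.6344233 , -0.04051699,
        0.49423243,  0.52771594])
```

To row units: -0.15 m is -0.25, -0.08 m is -0.1333.

pendant:
  segments: [0.1,0,0,-0.05,0,0,0,0.1,0,0,-0.1333,0,0,0,0.1,0,0,-0.2,0,0,0,0.1,0,0,-0.25,0,0,0,0.1,0,0,-0.25,0,0,0]
  grip_n: 25

```text
clock: 8.2
tool_pos: [0.5363, -0.3606, 0.1702]
eef_rot: [0.717, 0.697, 0.001, 0.004]
contact_force: [0.9, 0.3, -0.7]
opening: 0.203
finger_force: 25.0
```

```bash
python3 -c "
from h import *
need([.42,.086,.165],-.08-np.pi/2)"
```

```text
shift [ 0.4432 -0.1289  0.0023] turn [ 0.009 -0.003  1.622]
```

To row units: 0.443 m is 0.7383, -0.129 m is -0.215, 1.622 rad is 0.811.

pendant:
  segments: [0.1,0.7383,-0.215,0.005,0,0,0.811,0.1,0.7383,-0.215,0.005,0,0,0.811,0.1,0.7383,-0.215,0.005,0,0,0.811,0.1,0.7383,-0.215,0.005,0,0,0.811,0.1,0.7383,-0.215,0.005,0,0,0.811,0.1,0.7383,-0.215,0.005,0,0,0.811,0.1,0.7383,-0.215,0.005,0,0,0.811,0.1,0.7383,-0.215,0.005,0,0,0.811,0.1,0.7383,-0.215,0.005,0,0,0.811,0.1,0.7383,-0.215,0.005,0,0,0.811]

```text
clock: 9.2
tool_pos: [0.414, 0.0935, 0.1612]
eef_rot: [1.0, 0.023, -0.003, -0.001]
contact_force: [0.7, -0.6, -2.2]
opening: 0.2
finger_force: 25.0
```

```bash
python3 -c "
from h import *
need([.41,.086,.165],-.08-np.pi/2)"
```

```text
shift [-0.0044  0.0073 -0.0038] turn [-0.002  0.006  0.126]
```

To row units: 0.1 m is 0.1667, 0.08 m is 0.1333, 0.126 rad is 0.063.

pendant:
  segments: [0.1,-0.0083,0.0117,0.05,0,0,0.063,0.1,-0.0083,0.0117,0.1333,0,0,0.063,0.1,-0.0083,0.0117,0.1667,0,0,0.063,0.1,-0.0083,0.0117,0.1667,0,0,0.063,0.1,-0.0083,0.0117,0.1667,0,0,0.063]

```text
clock: 9.7
tool_pos: [0.4132, 0.0792, 0.0627]
eef_rot: [0.999, -0.042, -0.0, 0.001]
contact_force: [-0.7, -1.3, -1.4]
opening: 0.203
finger_force: 25.0
```

Run:
```python
from h import *
need([.41,.086,.017],-.08-np.pi/2); snap('wrist','w4.png'); print(proj(cam('wrist'),[[.510,.079,.046],[.506,.0253,.046],[.5017,-.0285,.046]]))
```

```text
shift [-0.0037 -0.0066  0.0457] turn [ 0.002  0.    -0.005]
[[294.26772243  69.18281675]
 [429.70463929  67.54791158]
 [567.14270795  65.76774193]]
```

View pics/w4.png

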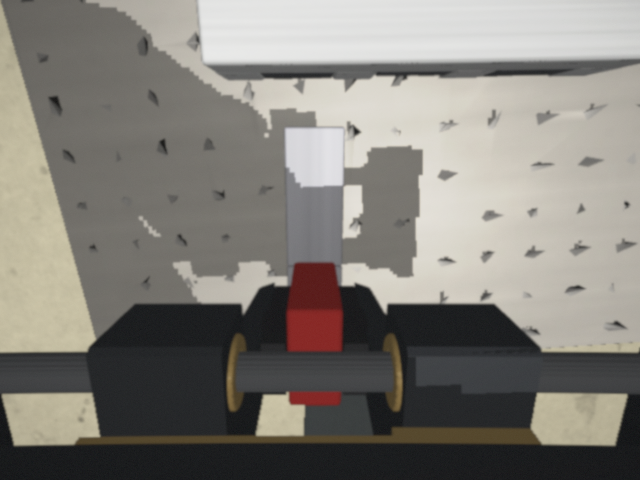

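The wrist view shows the blade tip at (285–343, 127), the block's front top edge at about row 64, its left corner at (204,65), and a dark left mouth at u≈262–338. I'll fit the edges numerically.

Run:
```python
from h import *
im=cv2.cvtColor(cv2.imread('pics/w4.png'),cv2.COLOR_BGR2GRAY).astype(float); c=cam('wrist')
cols=np.arange(230,630,10)
def drop(v):  # subpixel of strongest fall
    g=-np.diff(v); i=g.argmax(); w=g[max(i-2,0):i+3]; return max(i-2,0)+.5+(w*np.arange(len(w))).sum()/w.sum()
top=[30+drop(im[30:72,x]) for x in cols]
W=atz(c,np.c_[cols,top],[.046]*len(cols)); k=np.polyfit(W[:,1],W[:,0],1); print('front edge x=',k, 'resid',np.abs(np.polyval(k,W[:,1])-W[:,0]).max())
rows=np.arange(15,60,5); le=[190+drop(-im[y,190:215]) for y in rows]; L=atz(c,np.c_[le,rows],[.046]*len(rows)); print('left edge',L[[0,-1]])
xa=np.array([1,-k[0],0])/np.hypot(1,k[0]); ya=np.array([k[0],1,0])/np.hypot(1,k[0])
# corner: intersect
n=np.mean(L@ya); x0=np.polyval(k,0); F=np.array([x0,0,0])+ya*(n-91e-3-np.dot([x0,0,0],ya)); print('F',F,'yaw',-k[0])
s=get_state(); tr=80+0; yb=80+drop(-im[100:140,315])+20
l=[270+drop(-im[y,270:300]) for y in(135,150,165)];rr=[330+drop(im[y,330:350]) for y in(135,150,165)]
print('tip',yb,l,rr); z=s['tool_pos'][2]-.0163+.008
T=atz(c,[(l[0],yb),(rr[0],yb)],[z]*2); print(T, T.mean(0)-s['tool_pos'])
for y in (70,72,74,76,78): print(y,''.join('#' if v<50 else '+' if v<90 else '.' for v in im[y,200:640:5]))
t=T.mean(0)
for nme,o in(('L',.054),('M',0),('R',-.054)):
    m=F+ya*o; d=m-t; print(nme,m,'ahead',d@xa,'left',d@ya)
print('tool yaw x', R.from_quat(s['eef_rot']).apply([1,0,0]))
```

```text
front edge x= [0.07660191 0.50594136] resid 0.0001452373583341604
left edge [[0.53172792 0.11336805 0.046     ]
 [0.51795532 0.11442296 0.046     ]]
F [0.50781706 0.02448629 0.        ] yaw -0.07660190618141555
tip 127.62345679012346 [np.float64(284.75274725274727), np.float64(284.94943820224717), np.float64(285.4347826086956)] [np.float64(341.05555555555554), np.float64(338.0), np.float64(335.27777777777777)]
[[0.48805495 0.0844926  0.05508556]
 [0.48621173 0.06249365 0.05508556]] [ 0.07333612 -0.00578745 -0.0083    ]
70 ....................................+.++++++++++++++.......++++++++++++#++++...+........
72 .............++++++++++++++........++++++++++++++++.......+#############+++..+..........
74 .............##############+........+++++#++++++++.......++#++++++++++++................
76 .............+#####+###++++..............+..............................................
78 ...............................+........................................................
L [0.51194148 0.07832855 0.        ] ahead 0.02436635360620631 left 0.006716102219427767
M [0.50781706 0.02448629 0.        ] ahead 0.02436635360620631 left -0.04728389778057224
R [ 0.50369264 -0.02935597  0.        ] ahead 0.024366353606206308 left -0.10128389778057222
tool yaw x [ 0.99644079 -0.08427801  0.00172541]
```

To row units: 0.046 m is 0.0767, -0.007 m is -0.0117, -0.006 rad is -0.003.

pendant:
  segments: [0.1,0,-0.0117,0.025,0,0,-0.003,0.1,0,-0.0117,0.05,0,0,-0.003,0.1,0,-0.0117,0.0667,0,0,-0.003,0.1,0,-0.0117,0.075,0,0,-0.003,0.1,0,-0.0117,0.0767,0,0,-0.003,0.1,0,-0.0117,0.0767,0,0,-0.003,0.1,0,-0.0117,0.0767,0,0,-0.003]

```text
clock: 10.45
tool_pos: [0.4259, 0.0898, 0.0277]
eef_rot: [0.999, -0.039, -0.012, 0.003]
contact_force: [0.7, 1.3, -2.2]
opening: 0.2
finger_force: 25.0
```

```bash
python3 -c "
from h import *
need([.414,.0858,.0163],-.0766-np.pi/2)"
```

```text
shift [-0.0113  0.0049  0.0117] turn [ 0.007  0.023 -0.001]
```

pendant:
  segments: [0.1,0,0,0,0,0,0,0.1,0,0,0,0,0,0]

```text
clock: 10.65
tool_pos: [0.4261, 0.09, 0.0277]
eef_rot: [0.999, -0.039, -0.012, 0.003]
contact_force: [0.3, 0.5, -1.4]
opening: 0.2
finger_force: 25.0
```

```bash
python3 -c "
from h import *
s=get_state();print(s['q'],s['qd'],s['joint_torque'])
need([.424,.085,.0163],-.0766-np.pi/2)"
```

```text
[-0.33814194  0.89935862  0.04323764  2.24323213 -0.99959335  0.04332161
 -0.95931014] [-0.00159373  0.00205456 -0.0007284  -0.00370759  0.00026934  0.00174952
  0.00155971] [ 2.67767820e-03 -4.65310442e+01  2.10571714e+00  5.64050570e-02
  1.07161617e-03  5.01101124e-03 -2.49576869e-04]
shift [-0.0014  0.0051  0.0115] turn [ 0.007  0.023 -0.001]
```

Joints 5 and 6 are at their limits: a vertical tool can't get this close in at this height. I'll lay the gauge further out, left of the block, and retake the handle with the tool pitched.

To row units: -0.08 m is -0.1333, -0.06 m is -0.1.

pendant:
  segments: [0.1,0,0,-0.0667,0,0,0,0.1,0,0,-0.1333,0,0,0,0.1,0.05,-0.0667,-0.1333,0,0,0,0.1,0.0833,-0.1,-0.1333,0,0,0,0.1,0.0833,-0.1,-0.1333,0,0,0,0.1,0.0833,-0.1,-0.1333,0,0,0]

```text
clock: 11.25
tool_pos: [0.4819, 0.1467, 0.1057]
eef_rot: [0.999, -0.038, -0.012, 0.003]
contact_force: [-0.7, 0.1, -1.9]
opening: 0.202
finger_force: 25.0
```

```bash
python3 -c "
from h import *
need([.475,.147,.018],-.0766-np.pi/2); print(get_state()['q'])"
```

```text
shift [-0.0048 -0.0004  0.0879] turn [0.007 0.024 0.001]
[-0.68523715  0.83712662  0.51913168  2.03679636 -0.84152674  0.52059636
 -1.18601019]
```

To row units: 0.089 m is 0.1483, 0.088 m is 0.1467, 0.024 rad is 0.012.

pendant:
  segments: [0.1,-0.005,0,0.0667,0.0035,0.012,0,0.1,-0.005,0,0.1167,0.0035,0.012,0,0.1,-0.005,0,0.1383,0.0035,0.012,0,0.1,-0.005,0,0.1467,0.0035,0.012,0,0.1,-0.005,0,0.1483,0.0035,0.012,0,0.1,-0.005,0,0.1483,0.0035,0.012,0]

```text
clock: 11.85
tool_pos: [0.4774, 0.1456, 0.0176]
eef_rot: [0.999, -0.039, 0.0, 0.0]
contact_force: [0.3, 0.7, -1.2]
opening: 0.201
finger_force: 25.0
```

pendant:
  segments: [0.4,0,0,0,0,0,0,0.4,0,0,0,0,0,0,0.4,0,0,0,0,0,0,0.4,0,0,0,0,0,0]

```text
clock: 12.25
tool_pos: [0.4775, 0.1463, 0.0173]
eef_rot: [0.999, -0.038, 0.001, -0.0]
contact_force: [-0.2, 0.3, -0.4]
opening: 0.4
finger_force: 0.0
```

```bash
python3 -c "
from h import *
need([.475,.147,.018],-.0766-np.pi/2)"
```

```text
shift [-0.0025 -0.0005 -0.0007] turn [-0.    -0.001 -0.   ]
```

Units first: shifts go in shares of 600 mm and turns go in shares of 2 rad. So -0.001 m is -0.0017, -0.2 rad is -0.1.

pendant:
  segments: [0.4,0,0,-0.0017,0,-0.05,0,0.4,0,0,-0.0017,0,-0.1,0,0.4,0,0,-0.0017,0,-0.1,0,0.4,0,0,-0.0017,0,-0.1,0,0.1,0,0,-0.0017,0,-0.1,0,0.1,0,0,-0.0017,0,-0.1,0,0.1,0,0,-0.0017,0,-0.1,0,0.1,0,0,-0.0017,0,-0.1,0,0.1,0,0,-0.0017,0,-0.1,0]
  grip_n: 25

```text
clock: 13.15
tool_pos: [0.4765, 0.1462, 0.0182]
eef_rot: [0.994, -0.038, -0.1, -0.004]
contact_force: [-1.6, -1.1, 1.8]
opening: 0.205
finger_force: 25.0
```

Run:
```python
from h import *
s=get_state();A=R.from_quat(s['eef_rot']);print(A.as_matrix().round(3),s['q'])
snap('wrist','w5.png');snap('side','s5.png')
cv2.imwrite('pics/z5.png',np.hstack([cv2.imread('pics/w5.png')[:,120:520],cv2.resize(cv2.imread('pics/s5.png')[150:270,270:370],(400,480))]))
```

```text
[[ 0.977 -0.077 -0.199]
 [-0.076 -0.997  0.016]
 [-0.199 -0.001 -0.98 ]] [-0.57934528  1.0224656   0.42822556  1.9123901  -0.82083465  0.61848057
 -1.19627632]
```

View pics/z5.png

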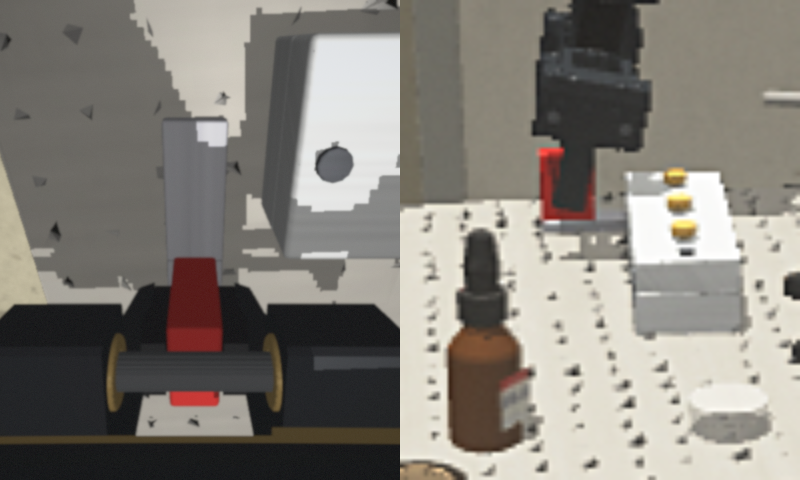

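The gauge lies flat with its tip at wrist pixel (315,118), well clear of the block. The handle is held by the pitched fingers, and the bottle and box are unmoved. Work out the tip offset and the next move.

Add to h.py:
```python
F=np.array([.5078,.0245,0]);XA=np.array([np.cos(-.0766),np.sin(-.0766),0]);YA=np.array([-XA[1],XA[0],0])
def go(off,gap,ahead,up,left=0):
    """tool shift to bring tip (TCP+off in world) to `ahead` of gap mouth, `up` above present tcp height"""
    s=get_state(); p=np.array(s['tool_pos']); t=p+off; d=F+YA*{'L':.054,'M':0,'R':-.054}[gap]+XA*ahead+YA*left-t; d[2]=up-p[2]
    print('world',d.round(4),'tool',totool(d).round(4))
```

Run:
```python
from h import *
c=cam('wrist'); s=get_state()
T=atz(c,[(283.5,119),(347.5,119)],[.008]*2); m=T.mean(0); print(T,m,m-s['tool_pos'], np.dot(m-s['tool_pos'],XA),np.dot(m-s['tool_pos'],YA))
B=atz(c,[(315,32),(408,257)],[.046]*2); print('block BL,FL',B, (B-F)@XA,(B-F)@YA)
off=XA*np.dot(m-s['tool_pos'],XA)+YA*np.dot(m-s['tool_pos'],YA); 
print(off.tolist()); go(off,'L',-.025,.07); go(off,'L',-.015,.018)
```

```text
[[0.55283706 0.1511765  0.008     ]
 [0.55108867 0.128449   0.008     ]] [0.55196286 0.13981275 0.008     ] [ 0.07547611 -0.00641975 -0.01017795] 0.07574606111811917 -0.0006251108813101819
block BL,FL [[0.57794621 0.13812001 0.046     ]
 [0.51509308 0.11400601 0.046     ]] [0.06124574 0.00042223] [0.11865478 0.08980165]
[0.07547611079552952, -0.0064197537105975255, 0.0]
world [-0.065  -0.0596  0.0518] tool [-0.0693  0.0644 -0.0388]
world [-0.055  -0.0603 -0.0002] tool [-0.0491  0.0644  0.0102]
```

To row units: -0.069 m is -0.115, -0.051 m is -0.085.

pendant:
  segments: [0.1,-0.0083,0,-0.0417,0,0,0,0.1,-0.0167,0,-0.085,0,0,0,0.1,-0.0667,0.0333,-0.0767,0,0,0,0.1,-0.115,0.0733,-0.065,0,0,0,0.1,-0.115,0.1067,-0.065,0,0,0,0.1,-0.115,0.1067,-0.065,0,0,0,0.1,-0.115,0.1067,-0.065,0,0,0]

```text
clock: 13.95
tool_pos: [0.4139, 0.0873, 0.0698]
eef_rot: [0.994, -0.039, -0.099, -0.004]
contact_force: [-0.3, 1.5, -1.7]
opening: 0.199
finger_force: 25.0
```

Run:
```python
from h import *
s=get_state();print(R.from_quat(s['eef_rot']).as_matrix().round(3),s['q'])
off=XA*.0757-YA*.0006; go(off,'L',-.015,.0185);go(off,'L',-.012,.0185)
```

```text
[[ 0.978 -0.078 -0.196]
 [-0.076 -0.997  0.016]
 [-0.196 -0.001 -0.981]] [-0.5097048   0.88458926  0.41479986  2.12894865 -0.82030114  0.5213387
 -1.06876675]
world [ 0.0076 -0.0014 -0.0513] tool [0.0176 0.0008 0.0488]
world [ 0.0106 -0.0016 -0.0513] tool [0.0206 0.0008 0.0482]
```

To row units: 0.049 m is 0.0817, 0.048 m is 0.08.

pendant:
  segments: [0.1,0.01,0.0017,0.0267,0,0,0,0.1,0.02,0.0017,0.0533,0,0,0,0.1,0.0267,0.0017,0.0717,0,0,0,0.1,0.03,0.0017,0.08,0,0,0,0.1,0.0308,0.0017,0.0817,0,0,0,0.1,0.0308,0.0017,0.0817,0,0,0]

```text
clock: 14.55
tool_pos: [0.4214, 0.0857, 0.0182]
eef_rot: [0.994, -0.038, -0.099, -0.004]
contact_force: [-0.6, -0.1, -1.1]
opening: 0.202
finger_force: 25.0
```

Run:
```python
from h import *
s=get_state();print(R.from_quat(s['eef_rot']).as_matrix().round(3),s['q'])
off=XA*.0757-YA*.0006; go(off,'L',0,.0185)
```

```text
[[ 0.977 -0.077 -0.197]
 [-0.075 -0.997  0.016]
 [-0.198 -0.001 -0.98 ]] [-0.44808421  0.97600261  0.32037502  2.10930798 -0.88776596  0.4251716
 -1.01240107]
world [ 0.0151 -0.001   0.0003] tool [ 0.0148 -0.0002 -0.0033]
```

To row units: 0.0155 m is 0.0258, 0.0145 m is 0.0242.

pendant:
  segments: [0.1,0.0067,0,-0.0013,0,0,0,0.1,0.0133,0,-0.0027,0,0,0,0.1,0.0183,0,-0.0037,0,0,0,0.1,0.0217,0,-0.0043,0,0,0,0.1,0.0242,0,-0.005,0,0,0,0.1,0.0258,0,-0.0052,0,0,0,0.1,0.0258,0,-0.0052,0,0,0]

```text
clock: 15.25
tool_pos: [0.436, 0.0842, 0.0181]
eef_rot: [0.994, -0.038, -0.1, -0.004]
contact_force: [-1.8, 1.4, -1.1]
opening: 0.204
finger_force: 25.0
```

Run:
```python
from h import *
off=XA*.0757-YA*.0006; go(off,'L',0,.0185)
```

```text
world [0.0005 0.0005 0.0004] tool [ 0.0004 -0.0006 -0.0004]
```

Tip estimated at the mouth, no contact yet; creep on by millimetres.

To row units: 0.002 m is 0.0033, 0.001 m is 0.0017.

pendant:
  segments: [0.1,0.0017,0,-0.0003,0,0,0,0.1,0.0033,0,-0.0007,0,0,0,0.1,0.0033,0,-0.0007,0,0,0]

```text
clock: 15.55
tool_pos: [0.436, 0.0843, 0.0182]
eef_rot: [0.994, -0.038, -0.102, -0.004]
contact_force: [-5.4, -0.9, 1.1]
opening: 0.205
finger_force: 25.0
```

pendant:
  segments: [0.1,0.0017,0,-0.0003,0,0,0,0.1,0.0033,0,-0.0007,0,0,0,0.1,0.0033,0,-0.0007,0,0,0]

```text
clock: 15.85
tool_pos: [0.4361, 0.0842, 0.0184]
eef_rot: [0.994, -0.038, -0.104, -0.005]
contact_force: [-8.4, -0.1, 3.1]
opening: 0.202
finger_force: 25.0
```

Left gap jams (force builds, no progress). Back off a little and shift to the middle gap.

To row units: 0.054 m is 0.09, -0.012 m is -0.02.

pendant:
  segments: [0.1,-0.01,0,0.0017,0,0,0,0.1,-0.02,0,0.0037,0,0,0,0.1,-0.02,0.025,0.0037,0,0,0,0.1,-0.02,0.0583,0.0037,0,0,0,0.1,-0.02,0.0833,0.0037,0,0,0,0.1,-0.02,0.09,0.0037,0,0,0,0.1,-0.02,0.09,0.0037,0,0,0,0.1,-0.02,0.09,0.0037,0,0,0]

```text
clock: 16.65
tool_pos: [0.4249, 0.0319, 0.0183]
eef_rot: [0.994, -0.038, -0.099, -0.004]
contact_force: [-0.5, 0.4, -1.6]
opening: 0.201
finger_force: 25.0
```

Run:
```python
from h import *
s=get_state();print(R.from_quat(s['eef_rot']).as_matrix().round(3),s['q'])
off=XA*.0757-YA*.0006; go(off,'M',0,.0183)
```

```text
[[ 0.977 -0.076 -0.197]
 [-0.074 -0.997  0.016]
 [-0.198 -0.001 -0.98 ]] [-0.33816201  0.97536524  0.31965812  2.11639391 -0.85489252  0.40868548
 -0.93243276]
world [ 0.0075 -0.001   0.    ] tool [ 0.0074  0.0005 -0.0015]
```

pendant:
  segments: [0.1,0.005,0,-0.001,0,0,0,0.1,0.01,0.0008,-0.002,0,0,0,0.1,0.0125,0.0008,-0.0025,0,0,0,0.1,0.0142,0.0008,-0.0028,0,0,0,0.1,0.0158,0.0008,-0.0032,0,0,0,0.1,0.0158,0.0008,-0.0032,0,0,0]

```text
clock: 17.25
tool_pos: [0.4343, 0.0297, 0.0183]
eef_rot: [0.994, -0.038, -0.099, -0.004]
contact_force: [-0.7, -0.9, -1.5]
opening: 0.2
finger_force: 25.0
```

pendant:
  segments: [0.1,0.0017,0,-0.0003,0,0,0,0.1,0.0033,0,-0.0007,0,0,0,0.1,0.0033,0,-0.0007,0,0,0]

```text
clock: 17.55
tool_pos: [0.4364, 0.0295, 0.0183]
eef_rot: [0.994, -0.038, -0.099, -0.004]
contact_force: [-0.4, 0.2, -1.2]
opening: 0.203
finger_force: 25.0
```

Run:
```python
from h import *
off=XA*.0757-YA*.0006; go(off,'M',0,.0183)
```

```text
world [-0.004   0.0014 -0.    ] tool [-0.004  -0.0011  0.0009]
```

To row units: 0.006 m is 0.01, 0.004 m is 0.0067.

pendant:
  segments: [0.1,0.0033,0,-0.0007,0,0,0,0.1,0.0067,-0.0008,-0.0013,0,0,0,0.1,0.01,-0.0017,-0.002,0,0,0,0.1,0.01,-0.0017,-0.002,0,0,0]

```text
clock: 17.95
tool_pos: [0.4428, 0.0301, 0.0183]
eef_rot: [0.994, -0.038, -0.099, -0.004]
contact_force: [0.2, 0.4, -0.9]
opening: 0.203
finger_force: 25.0
```

The middle gap takes it (10 mm in, no force). Back out and try the right one.

To row units: 0.0545 m is 0.0908, 0.052 m is 0.0867.

pendant:
  segments: [0.1,-0.01,0,0.002,0,0,0,0.1,-0.02,0,0.004,0,0,0,0.1,-0.03,0,0.006,0,0,0,0.1,-0.03,0,0.006,0,0,0,0.1,-0.03,0.0333,0.006,0,0,0,0.1,-0.03,0.0667,0.006,0,0,0,0.1,-0.03,0.0867,0.006,0,0,0,0.1,-0.03,0.0908,0.006,0,0,0,0.1,-0.03,0.0908,0.006,0,0,0,0.1,-0.03,0.0908,0.006,0,0,0]

```text
clock: 18.95
tool_pos: [0.4199, -0.0217, 0.0183]
eef_rot: [0.994, -0.038, -0.1, -0.004]
contact_force: [0.2, 0.9, -0.7]
opening: 0.205
finger_force: 25.0
```

Run:
```python
from h import *
s=get_state();print(R.from_quat(s['eef_rot']).as_matrix().round(3),s['q'])
off=XA*.0757-YA*.0006; go(off,'R',0,.0183)
```

```text
[[ 0.977 -0.076 -0.198]
 [-0.074 -0.997  0.016]
 [-0.198 -0.001 -0.98 ]] [-0.22594151  0.97376109  0.31426059  2.13002513 -0.8250931   0.38378148
 -0.84965779]
world [ 0.0083 -0.0012  0.    ] tool [ 0.0082  0.0006 -0.0017]
```

To row units: 0.0105 m is 0.0175, 0.0095 m is 0.0158.

pendant:
  segments: [0.1,0.005,0,-0.001,0,0,0,0.1,0.01,0.0008,-0.002,0,0,0,0.1,0.0125,0.0008,-0.0025,0,0,0,0.1,0.0142,0.0008,-0.0028,0,0,0,0.1,0.0158,0.0008,-0.0032,0,0,0,0.1,0.0175,0.0008,-0.0035,0,0,0,0.1,0.0175,0.0008,-0.0035,0,0,0]

```text
clock: 19.65
tool_pos: [0.4277, -0.0236, 0.0185]
eef_rot: [0.994, -0.038, -0.102, -0.005]
contact_force: [-5.4, 0.9, 1.1]
opening: 0.204
finger_force: 25.0
```

pendant:
  segments: [0.1,0.0017,0,-0.0003,0,0,0,0.1,0.0033,0,-0.0007,0,0,0,0.1,0.0033,0,-0.0007,0,0,0]

```text
clock: 19.95
tool_pos: [0.4277, -0.0235, 0.0186]
eef_rot: [0.994, -0.039, -0.104, -0.005]
contact_force: [-8.3, 0.7, 3.2]
opening: 0.201
finger_force: 25.0
```

Run:
```python
from h import *
off=XA*.0757-YA*.0006; go(off,'R',0,.0183)
```

```text
world [ 0.0005  0.0005 -0.0003] tool [ 0.0005 -0.0006  0.0002]
```

The right gap jams at the mouth. Back to the middle.

To row units: -0.054 m is -0.09, -0.012 m is -0.02.

pendant:
  segments: [0.1,-0.01,0,0.0017,0,0,0,0.1,-0.02,0,0.0037,0,0,0,0.1,-0.02,-0.025,0.0037,0,0,0,0.1,-0.02,-0.0583,0.0037,0,0,0,0.1,-0.02,-0.0833,0.0037,0,0,0,0.1,-0.02,-0.09,0.0037,0,0,0,0.1,-0.02,-0.09,0.0037,0,0,0,0.1,-0.02,-0.09,0.0037,0,0,0]

```text
clock: 20.75
tool_pos: [0.4248, 0.0293, 0.0186]
eef_rot: [0.994, -0.039, -0.099, -0.003]
contact_force: [0.5, -1.1, -0.7]
opening: 0.204
finger_force: 25.0
```

Run:
```python
from h import *
snap('wrist','w6.png'); cv2.imwrite('pics/w6z.png',cv2.imread('pics/w6.png')[:420])
s=get_state();print(R.from_quat(s['eef_rot']).as_matrix().round(3))
off=XA*.0757-YA*.0006; go(off,'M',0,.0183); go(off,'M',.05,.0183)
```

```text
[[ 0.977 -0.079 -0.197]
 [-0.077 -0.997  0.015]
 [-0.197  0.001 -0.98 ]]
world [ 0.0077  0.0017 -0.0004] tool [ 0.0074 -0.0023 -0.0011]
world [ 0.0575 -0.0021 -0.0004] tool [ 0.0564 -0.0024 -0.011 ]
```

View pics/w6z.png

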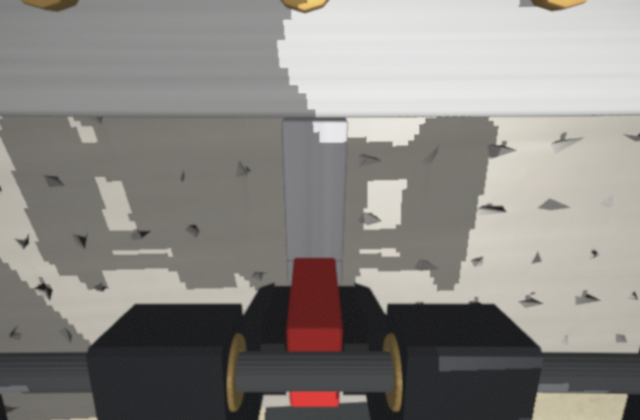

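Tip at (315,120) is just short of the mouth, with the gauge still straight in the fingers. Insert with a 2 mm lateral correction.

To row units: 0.055 m is 0.0917, 0.054 m is 0.09.

pendant:
  segments: [0.1,0.0067,-0.0033,-0.0013,0,0,0,0.1,0.015,-0.0033,-0.003,0,0,0,0.1,0.0233,-0.0038,-0.0047,0,0,0,0.1,0.0333,-0.0038,-0.0067,0,0,0,0.1,0.045,-0.0038,-0.009,0,0,0,0.1,0.0567,-0.0038,-0.0112,0,0,0,0.1,0.0683,-0.0038,-0.0133,0,0,0,0.1,0.08,-0.0038,-0.0157,0,0,0,0.1,0.09,-0.0038,-0.0177,0,0,0,0.1,0.0917,-0.0038,-0.018,0,0,0]

```text
clock: 21.8
tool_pos: [0.4816, 0.0283, 0.0182]
eef_rot: [0.994, -0.038, -0.099, -0.004]
contact_force: [-0.3, 0.3, -1.5]
opening: 0.2
finger_force: 25.0
```

Run:
```python
from h import *
off=XA*.0757-YA*.0006; go(off,'M',.056,.0183)
```

```text
world [ 0.0066 -0.0017  0.0001] tool [ 0.0065  0.0011 -0.0014]
```

To row units: 0.0085 m is 0.0142, 0.0075 m is 0.0125.

pendant:
  segments: [0.1,0.0033,0.0008,-0.0007,0,0,0,0.1,0.0067,0.0017,-0.0013,0,0,0,0.1,0.0092,0.0017,-0.0018,0,0,0,0.1,0.0108,0.0017,-0.0022,0,0,0,0.1,0.0125,0.0017,-0.0025,0,0,0,0.1,0.0142,0.0017,-0.0028,0,0,0,0.1,0.0142,0.0017,-0.0028,0,0,0]

```text
clock: 22.5
tool_pos: [0.4876, 0.0269, 0.0182]
eef_rot: [0.994, -0.038, -0.101, -0.004]
contact_force: [-3.5, -0.1, 1.2]
opening: 0.206
finger_force: 25.0
```

Run:
```python
from h import *
off=XA*.0757-YA*.0006; go(off,'M',.056,.0183)
```

```text
world [ 0.0006 -0.0002  0.0001] tool [ 0.0006  0.0002 -0.0002]
```

To row units: -0.002 m is -0.0033, 0.0004 m is 0.0007.

pendant:
  segments: [0.1,-0.0033,0,0.0007,0,0,0,0.5,-0.0033,0,0.0007,0,0,0,0.5,-0.0033,0,0.0007,0,0,0,0.5,-0.0033,0,0.0007,0,0,0,0.5,-0.0033,0,0.0007,0,0,0,0.5,-0.0033,0,0.0007,0,0,0]

```text
clock: 23.1
tool_pos: [0.4873, 0.0268, 0.0183]
eef_rot: [0.994, -0.038, -0.099, -0.004]
contact_force: [-0.1, 0.9, 0.7]
opening: 0.499
finger_force: 0.0
```

pendant:
  segments: [0.5,-0.01,0,-0.025,0,0,0,0.5,-0.02,0,-0.0667,0,0,0,0.5,-0.03,0,-0.1333,0,0,0,0.5,-0.0433,0,-0.2,0,0,0,0.5,-0.05,0,-0.25,0,0,0,0.5,-0.05,0,-0.25,0,0,0,0.5,-0.05,0,-0.25,0,0,0]

```text
clock: 23.8
tool_pos: [0.4873, 0.027, 0.1721]
eef_rot: [0.994, -0.038, -0.099, -0.004]
contact_force: [0.4, -0.0, -0.4]
opening: 0.501
finger_force: 0.0
```

Run:
```python
from h import *
snap('wrist','w7.png');c=cam('wrist');snap('side','s7.png')
print(proj(c,[F+[0,0,.046],F-XA*.018+[0,0,.054]]))
cv2.imwrite('pics/z7.png',np.hstack([cv2.imread('pics/w7.png')[:,120:520],cv2.resize(cv2.imread('pics/s7.png')[150:270,270:370],(400,480))]))
```

```text
[[315.47648532 171.51651892]
 [315.46791986 200.04878972]]
```

View pics/z7.png

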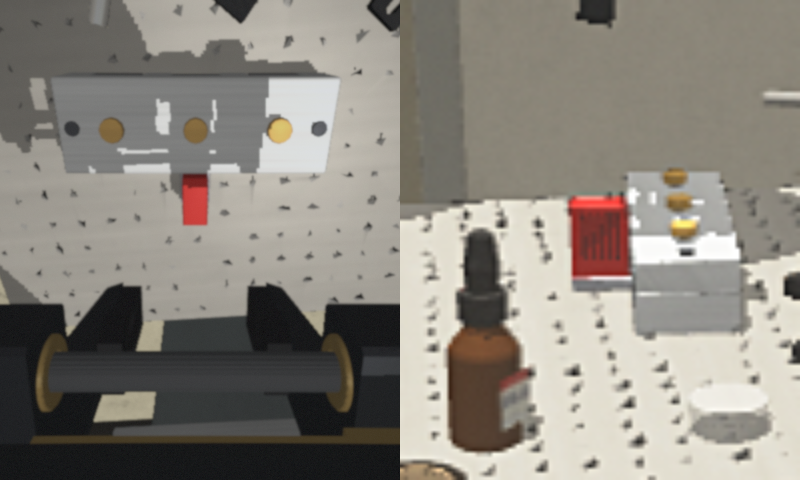

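The gauge stands flat with its handle against the block, centred under the middle screw (crop u≈195). It is released, and the bottle and box are unmoved.

```bash
python3 -c "
from plant import r, snapshot, camera_params, get_state
print(r.finish_job())"
```

```text
the job is handed in; nothing more can be done
None
```

The job is handed in: I tried all three gaps, and the left and right jammed gently at the mouth. The gauge is lying flat and released, fully home in the middle gap, with its handle against the block and the bottle and round box where they were. No verdict came back.

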